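Make up a rapid-test kit in a compartment tray

TASK

Make up one test kit in the pale compartment tray: the sealed swab pouch flat in the long compartment and, in the row beside it, the test cartridge flat in the middle, the dropper bottle upright in the larger end compartment and the loose capped sample tube upright in the smaller. The pouch is caught under a small carton: draw it out lengthwise without lifting, tipping or shifting the carton out of its wire holder. Leave the look-alikes, the pen and the timer, where they are.

Things in the scene. Friction and masses are not known exactly. Their poses are not given: they have to be found in the camera images.
- kit_tray: Pale beige-grey moulded compartment tray, fixed, 223 (x) by 143 (y) mm; origin centre of underside, z up. Floor 3 mm thick; rims and ridges, 3 to 4 mm wide, end 8 mm above the table. Compartments, centre (x, y) and inner size x by y, mm: long for pouch (0, 41.5), 215 by 52; row: larger end for bottle (-74.5, -27.5), 66 by 80; middle for cartridge (9, -27.5), 95 by 80; smaller end for tube (83.5, -27.5), 48 by 80.
- pouch_mid (a point): Middle (half-way up) of the swab pouch, a flat stiff white strip 26 mm (x) by 185 mm (y, its length) by 10 mm thick, 12 g, flat on the table, z up. About 80 mm of one end lies under the carton and bears it; the rest sticks out free. It slides out lengthwise, away from the carton, beneath the holder's front rail.
- carton_mid (a point): Middle of a small pale carton, 60 (x) by 96 (y) by 28 mm, about 0.12 kg. It rests on the pouch, lengthwise over it, underside 10 mm above the table, and drops to the table when the pouch is gone. A fixed wire holder, outer size 112 by 76 mm, surrounds it with about 3 mm play: 5 mm wire rails 20 mm above the table, a foot at each corner; the pouch comes out between the two front feet.
- cartridge_mid (a point): Middle (10.5 mm above its underside) of the test cartridge: white rounded flat body 62 mm (its x) by 47 mm (its y) by 12 mm high, with a round coloured cap 27 mm in diameter reaching to 21 mm height, 9 mm off the middle towards +x. Lies flat; z up. Grasp across the 47 mm.
- bottle_mid (a point): Middle (42 mm above its base) of the dropper bottle: standing, round body 27 mm in diameter up to 58 mm height, then a white nozzle 18 mm in diameter up to 84 mm; z up.
- tube_mid (a point): Middle (33 mm above its base) of the loose capped sample tube: standing alone on the table, 16 mm in diameter, with a white cap 20 mm in diameter over the top 14 mm, 66 mm high; z up.
- timer_mid (a point): Middle of the bench timer, a white flat block with a display and three buttons, 62 (x) by 67 (y) by 17 mm. Look-alike of the cartridge; not to be moved.
- pen_mid (a point): Middle of the red pen lying on the table, 12 by 145 mm (its y) by 9 mm. Look-alike of the pouch; not to be moved.
Not all that is in view belongs to the job. Leave any blue look-alike of the part that bears bottle_mid alone. What is shaped like the part that bears tube_mid but purple is not meant.

How it is judged (in metres and radians):
At the end, for the whole second after the job is handed in: Pouch flat in the long compartment, cartridge flat in the middle one of the row, bottle and tube upright (0.1 rad) in the larger and smallest end ones; each on the floor inside its compartment, on no ridge, released, at rest. Carton level in its holder (x of pouch_mid in the frame of kit_tray between -0.017 and 0.017 m and y of pouch_mid in the frame of kit_tray between 0.026 and 0.057 m and z of pouch_mid in the frame of kit_tray below 0.0098 m and angle between each of pouch_mid, cartridge_mid's own z axis and vertical below 0.05 rad and x of cartridge_mid in the frame of kit_tray between -0.017 and 0.035 m and y of cartridge_mid in the frame of kit_tray between -0.0465 and -0.0085 m and x of bottle_mid in the frame of kit_tray between -0.096 and -0.053 m and y of bottle_mid in the frame of kit_tray between -0.056 and 0.001 m and angle between each of bottle_mid, tube_mid, carton_mid's own z axis and vertical below 0.1 rad and x of tube_mid in the frame of kit_tray between 0.0655 and 0.1015 m and y of tube_mid in the frame of kit_tray between -0.0615 and 0.0065 m and z of cartridge_mid in the frame of kit_tray below 0.0165 m and z of bottle_mid in the frame of kit_tray below 0.049 m and z of tube_mid in the frame of kit_tray below 0.04 m and linear speed of each of pouch, cartridge, bottle, tube below 0.02 m/s); the robot touches nothing.
It fails at once if the carton is tipped by more than 0.4 rad or moved more than 30 mm (angle between carton_mid's own z axis and vertical above 0.4 rad or distance of carton_mid from where it was at the start of the episode above 0.03 m).
It fails at once if the timer is moved more than 20 mm (distance of timer_mid from where it was at the start of the episode above 0.02 m).
It fails at once if the pen is moved more than 20 mm (distance of pen_mid from where it was at the start of the episode above 0.02 m).
It also fails if it takes over 102 s, if anything falls off the work surface, if the arm or the gripper's body presses on something with over 40 N, if the wrist force passes 120 N, or if a joint passes its speed limit or range.

ROBOT

A 6-joint arm with a two-finger parallel gripper is mounted at the origin on a cart in front of the work surface, level with it; the furniture and walls round the work are solid. World frame = base frame: x ahead of the robot, y to its left, z up, the work surface at z = 0. Lengths are in m, angles in degrees, forces in N, time in s.
With the tool pointing down it reaches from about 0.25 to 0.725 m from the base axis. Payload 9.7 kg.
Tool frame: the origin (TCP) lies at the very end of the fingers, on their centre line; the grasp point (between the pads) lies 19 mm behind it (bot.grip_depth is the distance from the TCP to the grasp point, in m); z points along the fingers, y is the direction in which the jaws open and shut (so a half turn about z gives the same grasp; the last joint's range is limited). The gripper opens to 85 mm and grips with 20 to 120 N. Pads are 22 mm wide; open, the fingers measure 114 mm over their backs; the gripper's body (76 mm by 85 mm) begins 54 mm behind the grasp point. The pads swing forward as they close: fully open they stand 13 mm farther back than shut.
Start: joints at [-75.229, 4.979, 10.078, 95.1, 0, 90], TCP at [0.14, -0.532, 0.231] pointing down, gripper open.
Joint ranges: [-179.16, 179.16], [-48.56, 103.87], [-65.8, 70.77], [-126.05, 130.52], [-82.76, 87.17], [-180, 180]. Speed limits (degrees/s): [127.2, 127.2, 147.25, 180, 180, 180].

INTERFACE

Orientations are given as [roll, pitch, yaw] about the fixed x, y, z axes, in that order (R = Rz(yaw) Ry(pitch) Rx(roll)).
In Python, from workcell import telemetry, optics, order, bot gives the robot as it stands. The module is installed in compiled form; this text tells all that it offers.
- The arm moves only by the shell command python3 -m inch 'ROWS' [FORCE]. ROWS is JSON, a list of rows, each a list of 7 numbers: the shift along the tool's x, y, z in m, then the turn, a rotation vector about the tool's x, y, z in rad, then the closure, from 0 (fully open) to 1 (shut). In form: [[tx, ty, tz, rx, ry, rz, grip], ...]. A call has 1 to 12 rows; each row is the pose to reach, as a shift and turn from the pose commanded when the call began, along the tool's axes at that moment; what a row does not reach only later rows make up. A row lasts 1/12 s, in which the tool goes at most 41.7 mm and 7.16 degrees, less where a joint would pass 70% of its speed; a pose out of reach is approached as far as the arm can. A call with a gripper value outside its range is refused whole. The fingers move at their own pace and stop on an object; FORCE is the grip in N (left out, the last holds). Time passes only in rows, so rows that repeat a pose let the fingers close. It gives the time, the measured TCP pose, the force and the opening at its end, in the units of the state.
- telemetry.get_obs(): the state, without advancing time (a new reading comes with each control period).
- optics.camera(name): name is "scene" or "top" or "wrist"; returns (picture, depth): 400x640x3 uint8, red, green, blue; 400x640 float32, m along the optical axis (not along the pixel's ray), 0 where there is no reading.
- optics.camera_info(name): a dict with "camera_matrix" (3x3 intrinsics, pixels), "k1" (the pictures are not rectified: a ray, as slopes to the right and down, at radius r is drawn at 1 + k1 r^2 times it, then the intrinsics apply), "xyz" and "attitude" of the camera in the world; the wrist camera has in their place "mount" (4x4, takes a point from camera to tool coordinates, whose origin is the TCP and whose axes are the flange's). Camera axes: x right, y down, z forward; pixel columns grow to the right and rows downward; lengths in m; the calibration is good to about 2 mm. A picture is of the moment at which its call begins: read the wrist's pose just before it. camera_info takes no time and is no camera call.
- order.job_done(): hands the job in, once; it reports no verdict.
The state is a dict: "time": time; "q": joint angles; "qd": joint speeds; "joint_efforts": joint torques, N m; "ee_pos": TCP position; "tcp_rot": TCP orientation; "wrist_force": force on the tool from outside, world axes, zero at the start; "torque": the same for the moment, N m; "opening": finger opening in m.
Only numpy, scipy, OpenCV 4.12 (cv2) and the standard library are available. Lean on these libraries where they do the work, as an engineer would, in place of code of your own. Each camera call takes 0.05 s, during which the arm holds its last target. There are 200 camera calls.

## Working session

There is one attempt and no reset: what is moved stays moved. The work goes in short steps, Python scripts to look and compute and a shell command to move; the robot and the scene stay as the last step left them, time stands still between calls to the robot, and variables do not carry over. Pictures are saved under pics/ and viewed, about 12 in all and at most 16, crops included, and the job is handed in when it is done.

```bash
mkdir -p pics
cat > h.py <<'E'
import numpy as np, cv2
from scipy.spatial.transform import Rotation as R
from workcell import telemetry, optics, order, bot
def pose(o=None):
    o=o or telemetry.get_obs(); return np.array(o["ee_pos"]),R.from_euler('xyz',o["tcp_rot"],degrees=True)
def shot(name):
    T=None
    if name=="wrist": p,r=pose(); T=np.eye(4);T[:3,:3]=r.as_matrix();T[:3,3]=p
    im,d=optics.camera(name); i=optics.camera_info(name)
    if T is not None: M=T@np.array(i["mount"])
    else:
        M=np.eye(4);M[:3,3]=i["xyz"];a=np.array(i["attitude"])
        M[:3,:3]=a if a.shape==(3,3) else R.from_euler('xyz',a,degrees=True).as_matrix()
    return im,d,(np.array(i["camera_matrix"]),i["k1"],M)
def ray(cal,uv):
    K,k,M=cal; uv=np.atleast_2d(np.float64(uv))
    D=np.array([k,0,0,0,0.])
    s=cv2.undistortPoints(uv.reshape(-1,1,2),K,D).reshape(-1,2)
    return M[:3,3],np.c_[s,np.ones(len(s))]@M[:3,:3].T
def plane(cal,uv,z):
    o,d=ray(cal,uv); return o+d*((z-o[2])/d[:,2])[:,None]
def proj(cal,P):
    K,k,M=cal; c=(np.atleast_2d(P)-M[:3,3])@M[:3,:3]
    s=c[:,:2]/c[:,2:]; s=s*(1+k*(s**2).sum(1,keepdims=True)); return s@K[:2,:2].T+K[:2,2]
def cloud(cal,d):
    v,u=np.mgrid[:400,:640]; o,r=ray(cal,np.c_[u.ravel(),v.ravel()])
    return (o+r*d.ravel()[:,None]).reshape(400,640,3)
def save(n,im,sc=1): cv2.imwrite("pics/"+n,cv2.resize(im[:,:,::-1],None,fx=sc,fy=sc))
def goal(x,y,z,yaw,roll=180,pitch=0):
    "shift and rotvec in the tool axes from here"
    p,r=pose(); t=r.inv().apply(np.array([x,y,z])-p); w=(r.inv()*R.from_euler('xyz',[roll,pitch,yaw],degrees=True)).as_rotvec()
    print(t.round(4),w.round(4),"deg",np.degrees(np.linalg.norm(w)).round(1))
E
python3 - <<'E'
from h import *
o=telemetry.get_obs();print(o)
for n in("scene","top"):
    print(n,optics.camera_info(n)); im,d,c=shot(n); save(n+"0.png",im,1.25)
print(optics.camera_info("wrist"),bot.grip_depth)
E
```

```text
{'time': 0.0, 'q': array([-7.52294561e+01,  5.00997015e+00,  1.00353970e+01,  9.51003267e+01,
       -5.22608060e-04,  9.00012366e+01]), 'qd': array([ 0.01412306,  0.11770911,  0.00883345, -0.0025502 ,  0.05051238,
        0.0286902 ]), 'joint_efforts': array([-1.00612131e-03, -5.20387495e+01,  4.64805365e+01,  1.61685707e-02,
       -3.17483580e-05,  1.14534421e-05]), 'ee_pos': array([ 0.14016041, -0.53160247,  0.23060236]), 'tcp_rot': array([-1.79925100e+02,  5.24224103e-04,  1.47693081e+01]), 'wrist_force': array([ 0.00976321, -0.07295992, -0.79543864]), 'torque': array([-0.02990082, -0.03436199,  0.04041927]), 'opening': 0.08550775528656372}
scene {'camera_matrix': array([[365.52521965,   0.        , 317.52079772],
       [  0.        , 365.52521965, 196.10440501],
       [  0.        ,   0.        ,   1.        ]]), 'k1': 0.01722668947818712, 'xyz': array([ 0.06844754, -0.85712489,  0.450849  ]), 'attitude': array([-118.40565409,   -0.91893775,  -39.97384173])}
top {'camera_matrix': array([[451.14772177,   0.        , 315.55729889],
       [  0.        , 451.14772177, 193.99974504],
       [  0.        ,   0.        ,   1.        ]]), 'k1': -0.11078218787619275, 'xyz': array([ 0.42037602, -0.30343058,  0.89766984]), 'attitude': array([-173.68901282,    1.54649751,  -91.0861936 ])}
{'camera_matrix': array([[359.10642875,   0.        , 314.78496717],
       [  0.        , 359.10642875, 196.18649137],
       [  0.        ,   0.        ,   1.        ]]), 'k1': -0.012445525063944064, 'mount': array([[ 1.68706699e-04, -9.56841625e-01, -2.90609834e-01,
         7.44000753e-02],
       [ 9.99999385e-01, -1.57113848e-04,  1.09782818e-03,
        -4.19500845e-04],
       [-1.09610653e-03, -2.90609840e-01,  9.56841011e-01,
        -1.42467244e-01],
       [ 0.00000000e+00,  0.00000000e+00,  0.00000000e+00,
         1.00000000e+00]])} 0.0187
```

View pics/top0.png

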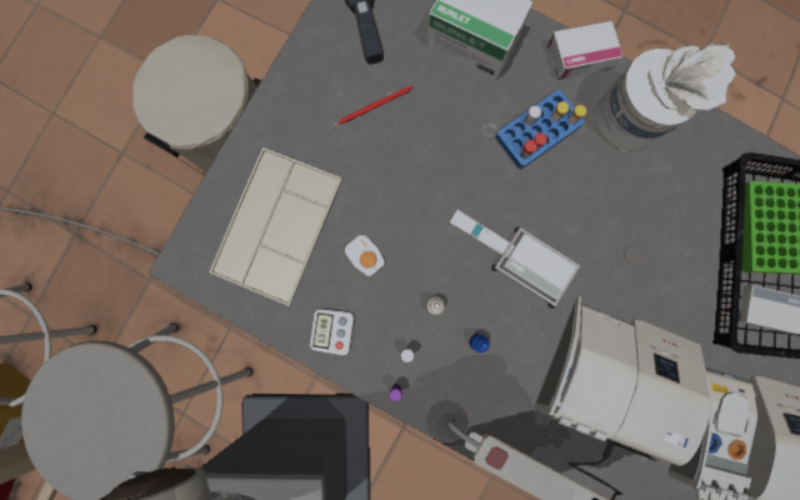

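View pics/scene0.png

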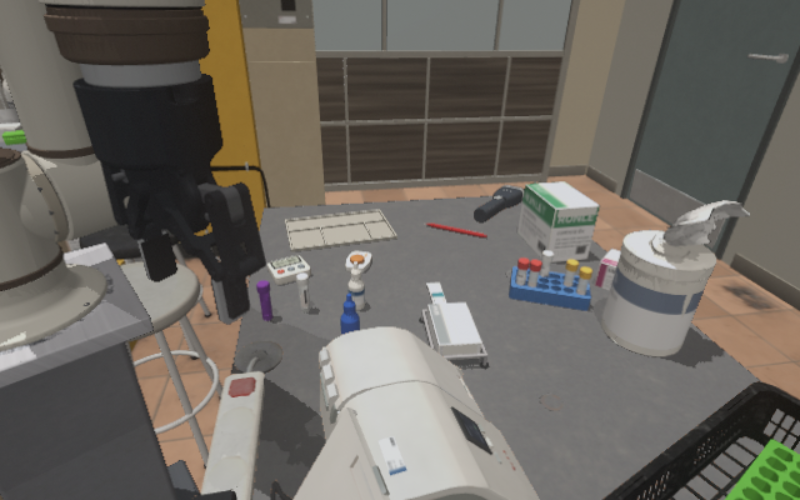

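Run:
```python
from h import *
im,d,c=shot("top")
np.savez("top.npz",im=im,d=d,K=c[0],k=c[1],M=c[2])
hsv=cv2.cvtColor(im,cv2.COLOR_RGB2HSV)
g=((hsv[...,2]>125)|(hsv[...,1]>140)).astype(np.uint8)
g[:,:160]=0
n,l,s,ce=cv2.connectedComponentsWithStats(g)
for i in range(1,n):
    x,y,w,h,a=s[i]
    if a<40 or x>470 or x<160 or y>330: continue
    ct=cv2.findContours((l==i).astype(np.uint8),0,2)[0][0]
    r=cv2.minAreaRect(ct); b=plane(c,cv2.boxPoints(r),0.008)
    print(i,s[i],ce[i].round(1),plane(c,ce[i],0.008)[0].round(4),"box",b[:,:2].round(4).tolist(),"med",np.median(im[l==i],0))
cr=im[115:325,160:480]; save("crop1.png",cr,2.5)
```

```text
1 [ 160    1   71  114 4510] [184.7  50.5] [ 0.8315 -0.0095  0.008 ] box [[0.7532, 0.1323], [0.9635, 0.014], [0.8772, -0.1086], [0.675, 0.0098]] med [146. 139. 127.]
2 [179   0  69  26 937] [219.    8.4] [ 0.925  -0.0815  0.008 ] box [[0.9507, 0.0081], [0.9416, -0.142], [0.8831, -0.1427], [0.8912, 0.0054]] med [136. 106.  88.]
3 [  344     0   296   108 15667] [526.8  40. ] [ 0.8384 -0.7362  0.008 ] box [[0.7541, -0.3296], [0.9946, -0.3589], [0.9363, -1.0291], [0.6865, -0.9598]] med [142. 117.  98.]
8 [287   2   7   8  43] [289.6   5.4] [ 0.9246 -0.2336  0.008 ] box [[0.9329, -0.2281], [0.9323, -0.241], [0.9159, -0.2408], [0.9164, -0.228]] med [145. 149. 153.]
16 [267  69  63  31 265] [299.3  83.6] [ 0.7483 -0.2523  0.008 ] box [[0.7215, -0.1835], [0.7822, -0.3123], [0.7735, -0.316], [0.7129, -0.1875]] med [151.  49.  49.]
17 [ 398   72   70   62 1826] [430.2 102.5] [ 0.7021 -0.5188  0.008 ] box [[0.6945, -0.4458], [0.7736, -0.5593], [0.7117, -0.5974], [0.6343, -0.4843]] med [ 75. 105. 146.]
19 [459  84  10  11  86] [463.5  88.6] [ 0.7307 -0.5899  0.008 ] box [[0.7408, -0.5812], [0.7
[... 1561 characters left out ...]
.3958]] med [ 27.  52. 106.]
48 [321 280  10  10  88] [325.4 284.4] [ 0.3416 -0.2972  0.008 ] box [[0.3502, -0.2887], [0.3499, -0.3063], [0.3325, -0.3059], [0.3328, -0.2884]] med [181.  182.5 187.5]
51 [312 308   9  13  82] [316.2 315. ] [ 0.2828 -0.278   0.008 ] box [[0.2964, -0.2701], [0.2961, -0.2857], [0.273, -0.2852], [0.2732, -0.2697]] med [139.   87.  161.5]
53 [296 324  26  15  42] [309.3 331.5] [ 0.251  -0.2641  0.008 ] box [[0.2639, -0.2373], [0.2666, -0.2388], [0.2401, -0.2875], [0.2374, -0.286]] med [127. 102.  86.]
54 [295 328  26  58 763] [304.1 351.4] [ 0.2128 -0.2532  0.008 ] box [[0.1747, -0.1904], [0.2586, -0.2386], [0.2314, -0.2868], [0.1477, -0.2387]] med [149. 118.  98.]
```

View pics/crop1.png

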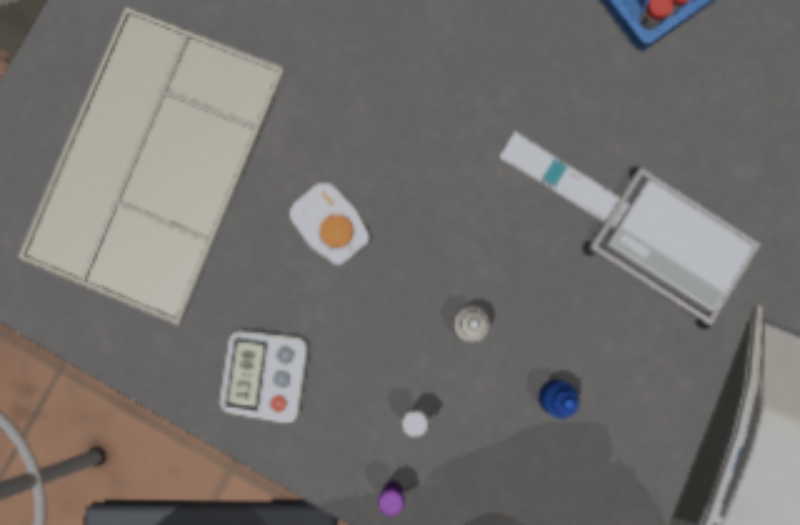

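```bash
python3 - <<'E'
from h import *
f=np.load("top.npz");c=(f["K"],float(f["k"]),f["M"]);P=cloud(c,f["d"]);im=f["im"]
m=(P[...,2]>0.06)&(P[...,2]<.6)&(P[...,0]<.62)
for x in np.arange(.05,.6,.05):
    q=m&(abs(P[...,0]-x)<.025); print(round(x,2),[ (round(float(P[...,2][q&(abs(P[...,1]-y)<.025)].max()),2) if (q&(abs(P[...,1]-y)<.025)).any() else 0) for y in np.arange(-.9,-.2,.05)])
goal(.53,-.43,.23,56)
E
python3 -m inch '[[0,0,-0.1,0,0,0,0],[0,0,-0.1,0,0,0,0],[0,0,-0.1,0,0,0,0],[0,0,-0.1,0,0,0,0]]'
python3 -c "
from h import *
goal(.53,-.43,.23,56); goal(.53,-.43,.33,56)"
```

```text
0.05 [0, 0, 0, 0, 0, 0, 0, 0, 0, 0, 0, 0, 0, 0]
0.1 [0, 0.11, 0.09, 0, 0, 0, 0, 0, 0, 0, 0, 0, 0, 0]
0.15 [0, 0.12, 0.12, 0.1, 0.11, 0, 0, 0, 0, 0, 0, 0, 0, 0]
0.2 [0.09, 0.12, 0.12, 0.1, 0.12, 0.12, 0.11, 0, 0, 0, 0, 0, 0, 0]
0.25 [0.09, 0.1, 0.07, 0.09, 0.12, 0.12, 0.12, 0.12, 0.12, 0, 0, 0, 0, 0]
0.3 [0.07, 0, 0.06, 0.1, 0.12, 0.12, 0.12, 0.12, 0.12, 0, 0, 0, 0.07, 0.07]
0.35 [0.07, 0.07, 0.07, 0, 0.08, 0.1, 0.11, 0.12, 0.1, 0, 0.09, 0, 0.07, 0]
0.4 [0, 0, 0.07, 0, 0, 0, 0.07, 0.08, 0, 0, 0, 0.09, 0, 0]
0.45 [0, 0, 0.08, 0, 0, 0, 0, 0, 0, 0, 0, 0.07, 0, 0]
0.5 [0, 0, 0.07, 0, 0, 0, 0, 0, 0, 0, 0, 0, 0, 0]
0.55 [0, 0, 0.07, 0, 0, 0, 0, 0, 0, 0, 0, 0, 0, 0]
[0.4028 0.0011 0.0008] [-1.000e-03 -4.000e-04 -7.196e-01] deg 41.2
time: 0.48
ee_pos: [0.1404, -0.5324, 0.3357]
tcp_rot: [179.7, 0.0, 14.8]
wrist_force: [-0.1, -0.1, 0.5]
opening: 0.0852
[ 4.029e-01 -3.000e-04  1.057e-01] [ 0.0057  0.0022 -0.7196] deg 41.2
[4.029e-01 3.000e-04 5.700e-03] [ 0.0057  0.0022 -0.7196] deg 41.2
```

```bash
python3 -m inch '[[0.2,0,0,0,0,-0.35,0],[0.2,0,0,0,0,-0.35,0],[0.2,0,0,0,0,-0.35,0],[0.2,0,0,0,0,-0.35,0],[0.2,0,0,0,0,-0.35,0],[0.403,0,0.1,0,0,-0.72,0],[0.403,0,0.1,0,0,-0.72,0],[0.403,0,0.1,0,0,-0.72,0],[0.403,0,0.1,0,0,-0.72,0],[0.403,0,0.1,0,0,-0.72,0],[0.403,0,0.1,0,0,-0.72,0],[0.403,0,0.1,0,0,-0.72,0]]'
python3 - <<'E'
from h import *
im,d,c=shot("wrist"); save("w1.png",im,1.25)
np.savez("w1.npz",im=im,d=d,K=c[0],k=c[1],M=c[2])
g=(im.min(2)>140).astype(np.uint8)
n,l,s,ce=cv2.connectedComponentsWithStats(g)
for i in range(1,n):
    if s[i][4]>300: 
        ct=cv2.findContours((l==i).astype(np.uint8),0,2)[0][0]
        print(s[i],ce[i].round(),plane(c,cv2.boxPoints(cv2.minAreaRect(ct)),.01)[:,:2].round(4).tolist())
E
```

```text
time: 1.48
ee_pos: [0.5323, -0.4269, 0.2263]
tcp_rot: [-179.7, -0.1, 56.2]
wrist_force: [-0.0, 0.7, -0.0]
opening: 0.0853
[  0   0  47  43 817] [21. 20.] [[0.3588, -0.1494], [0.4055, -0.1567], [0.4022, -0.1769], [0.3547, -0.1699]]
[   0    0   76   80 2180] [41. 47.] [[0.3489, -0.1545], [0.4143, -0.1632], [0.4082, -0.2128], [0.3402, -0.2053]]
[ 143    0   53   48 1206] [170.  22.] [[0.4861, -0.215], [0.5252, -0.2415], [0.5002, -0.2723], [0.4598, -0.245]]
[299 104  27  40 940] [312. 122.] [[0.5515, -0.3687], [0.5725, -0.3827], [0.5517, -0.4144], [0.5301, -0.3999]]
[533 123  23  23 406] [544. 134.] [[0.7331, -0.5115], [0.7513, -0.5235], [0.7427, -0.5439], [0.7242, -0.5316]]
[302 156  22  47 879] [312. 179.] [[0.4976, -0.4528], [0.5251, -0.4125], [0.5428, -0.4242], [0.5159, -0.465]]
[ 278  219   71   85 4830] [314. 264.] [[0.4656, -0.4543], [0.5276, -0.4956], [0.4728, -0.5827], [0.4058, -0.5382]]
[ 40 312  44  23 518] [ 61. 320.] [[0.1475, -0.4076], [0.1714, -0.3903], [0.2087, -0.4265], [0.1854, -0.4445]]
[ 210  318  100   61 1621] [279. 355.] [[0.2755, -0.5753], [0.4233, -0.5733], [0.4151, -0.6376], [0.2602, -0.644]]
```

View pics/w1.png

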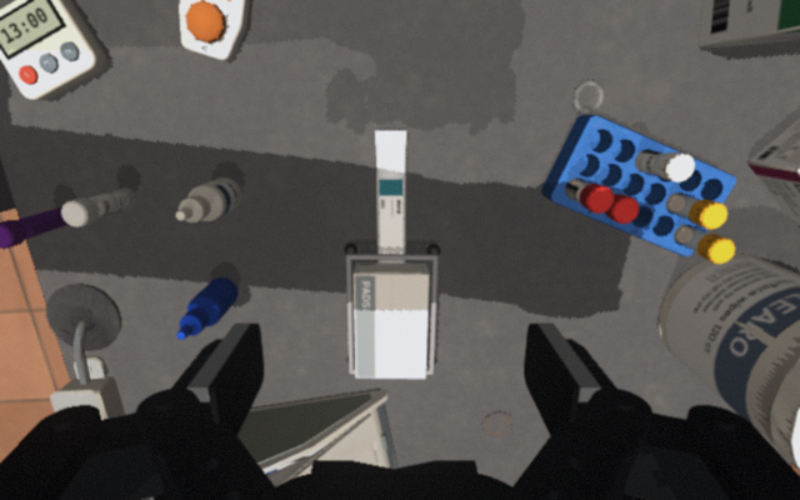

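```bash
python3 -c "
from h import *
goal(.526,-.430,.005,56.4)"
```

```text
[-0.0044 -0.0017  0.2234] [-0.0043 -0.0003 -0.0043] deg 0.3
```

```bash
python3 -m inch '[[-0.004,-0.002,0.17,0,0,-0.004,0.3],[-0.004,-0.002,0.17,0,0,-0.004,0.3],[-0.004,-0.002,0.17,0,0,-0.004,0.3],[-0.004,-0.002,0.17,0,0,-0.004,0.3],[-0.004,-0.002,0.17,0,0,-0.004,0.3],[-0.004,-0.002,0.17,0,0,-0.004,0.3],[-0.004,-0.002,0.17,0,0,-0.004,0.3],[-0.004,-0.002,0.17,0,0,-0.004,0.3]]' 20
python3 -c "
from h import *
goal(.526,-.430,.005,56.4)"
```

```text
time: 2.2
ee_pos: [0.5272, -0.4329, 0.0658]
tcp_rot: [179.7, 0.0, 56.2]
wrist_force: [-0.3, 1.1, 0.6]
opening: 0.0601
[ 0.0018 -0.0029  0.0607] [ 0.0057  0.0006 -0.0031] deg 0.4
```

```bash
python3 -m inch '[[0.002,-0.002,0.035,0,0,0,0.3],[0.002,-0.002,0.05,0,0,0,0.3],[0.002,-0.002,0.061,0,0,0,0.3],[0.002,-0.002,0.061,0,0,0,0.3],[0.002,-0.002,0.061,0,0,0,0.3],[0.002,-0.002,0.061,0,0,0,0.5],[0.002,-0.002,0.061,0,0,0,0.5]]'
python3 - <<'E'
from h import *
goal(.526,-.430,.005,56.4)
im,d,c=shot("wrist"); save("w2.png",im,1.25)
E
```

```text
time: 2.78
ee_pos: [0.5263, -0.4293, 0.0024]
tcp_rot: [179.8, 0.0, 56.3]
wrist_force: [0.3, 0.4, 0.2]
opening: 0.0423
[-0.0008  0.0001 -0.0026] [ 0.0028  0.0003 -0.0026] deg 0.2
```

View pics/w2.png

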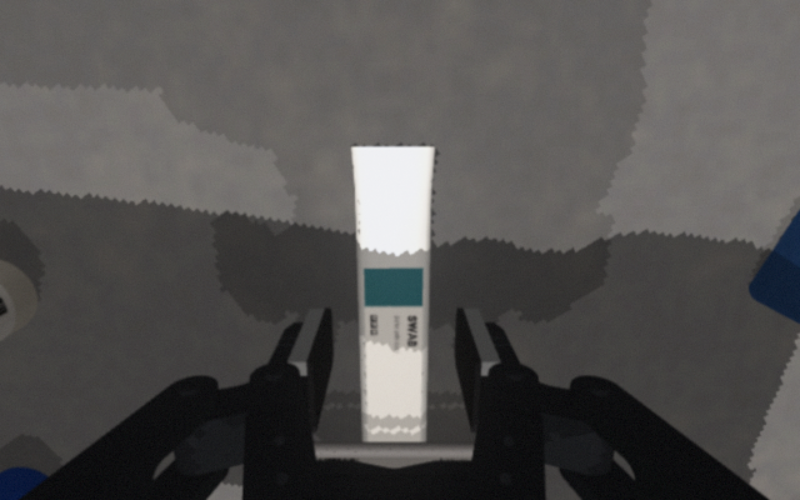

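```bash
python3 -m inch '[[0,0,0,0,0,0,0.8],[0,0,0,0,0,0,0.9],[0,0,0,0,0,0,1],[0,0,0,0,0,0,1],[0,0,0,0,0,0,1]]' 30
python3 -m inch '[[0.01,0,0,0,0,0,1],[0.02,0,0,0,0,0,1],[0.03,0,0,0,0,0,1],[0.04,0,0,0,0,0,1],[0.05,0,0,0,0,0,1],[0.06,0,0,0,0,0,1],[0.07,0,0,0,0,0,1],[0.08,0,0,0,0,0,1],[0.09,0,0,0,0,0,1],[0.1,0,0,0,0,0,1],[0.11,0,0,0,0,0,1],[0.115,0,0,0,0,0,1]]'
python3 - <<'E'
from h import *
im,d,c=shot("wrist"); 
g=(im.min(2)>120).astype(np.uint8);g[:100]=g[:100]
im2,d2,c2=shot("top"); save("a3.png",np.hstack([im[60:,180:460],im2[60:400,270:550]]),1.4)
E
```

```text
time: 3.25
ee_pos: [0.5259, -0.4288, 0.0013]
tcp_rot: [179.9, 0.0, 56.3]
wrist_force: [-0.0, 0.1, 6.8]
opening: 0.0248
time: 4.25
ee_pos: [0.59, -0.3329, 0.0013]
tcp_rot: [179.9, 0.1, 56.3]
wrist_force: [-2.6, -3.8, 5.1]
opening: 0.0248
```

View pics/a3.png

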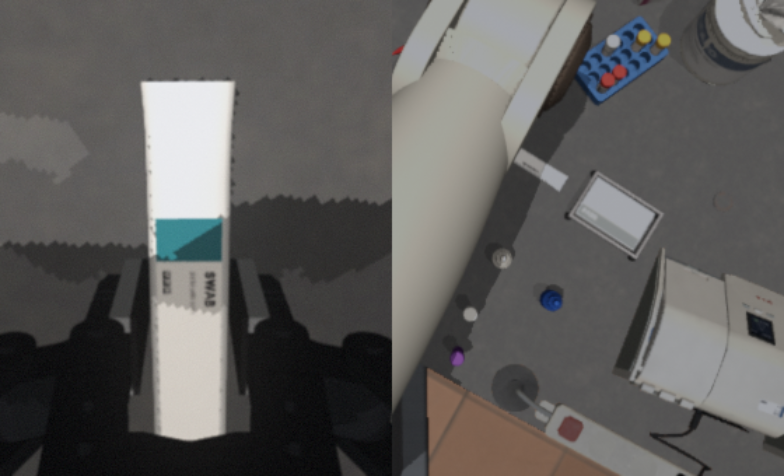

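```bash
python3 -m inch '[[0,0,0,0,0,0,0.6],[0,0,0,0,0,0,0.5],[0,0,0,0,0,0,0.5],[-0.015,0,-0.005,0,0,0,0.5],[-0.027,0,-0.005,0,0,0,0.5],[-0.027,0,-0.005,0,0,0,0.5],[-0.027,0,-0.005,0,0,0,0.8],[-0.027,0,-0.005,0,0,0,1],[-0.027,0,-0.005,0,0,0,1],[-0.027,0,-0.005,0,0,0,1]]'
python3 - <<'E'
from h import *
p,r=pose();print(p)
im,d,c=shot("wrist")
g=(im.min(2)>135).astype(np.uint8); g[:, :230]=0; g[:,400:]=0
ys,xs=np.nonzero(g); t=ys.min()+1; w=xs[ys<t+4]
e=plane(c,[[w.mean(),ys.min()]],.01)[0]; print(t,w.min(),w.max(),e,"end in tool",r.inv().apply(e-p))
goal(.5,-.33,.12,56.3)
E
```

```text
time: 5.18
ee_pos: [0.5745, -0.3553, 0.0054]
tcp_rot: [180.0, 0.0, 56.3]
wrist_force: [-1.4, -1.4, 2.0]
opening: 0.0244
[ 0.5744551  -0.35530909  0.0054097 ]
37 279 347 [ 0.62509711 -0.27858344  0.01      ] end in tool [ 0.09192921 -0.00050671 -0.00461226]
[-0.0204 -0.076  -0.1146] [ 0.0003  0.0002 -0.0007] deg 0.0
```

```bash
python3 -m inch '[[0,0,-0.03,0,0,0,1],[0,0,-0.06,0,0,0,1],[0,0,-0.09,0,0,0,1],[0,0,-0.115,0,0,0,1],[0,0,-0.115,0,0,0,1]]'
python3 -c "
from h import *
goal(.5692,-.0471,.12,-22.4)"
```

```text
time: 5.65
ee_pos: [0.5763, -0.356, 0.1265]
tcp_rot: [179.6, -0.0, 56.3]
wrist_force: [0.8, -1.3, 0.3]
opening: 0.025
[ 0.253  -0.1774  0.0053] [ 0.0062 -0.0058  1.3733] deg 78.7
```

```bash
python3 -m inch '[[0.02,-0.014,0,0,0,0.1,1],[0.04,-0.028,0,0,0,0.2,1],[0.065,-0.045,0,0,0,0.32,1],[0.09,-0.062,0,0,0,0.44,1],[0.115,-0.08,0,0,0,0.56,1],[0.14,-0.098,0,0,0,0.68,1],[0.165,-0.116,0,0,0,0.8,1],[0.19,-0.134,0,0,0,0.92,1],[0.21,-0.148,0,0,0,1.04,1],[0.23,-0.162,0,0,0,1.16,1],[0.245,-0.172,0,0,0,1.28,1],[0.253,-0.177,0,0,0,1.373,1]]'
python3 -m inch '[[0,0,0,0,0,0,1],[0,0,0,0,0,0,1],[0,0,0,0,0,0,1]]'
python3 - <<'E'
from h import *
p,r=pose();print(p)
im,d,c=shot("wrist"); save("w4.png",im,1.25)
goal(.5692,-.0471,.05,-22.4)
E
```

```text
time: 6.65
ee_pos: [0.5514, -0.1159, 0.1198]
tcp_rot: [-176.7, 0.2, -13.4]
wrist_force: [0.0, 0.2, -0.4]
opening: 0.0249
time: 6.9
ee_pos: [0.5516, -0.1171, 0.12]
tcp_rot: [-176.8, 0.2, -13.5]
wrist_force: [0.5, 0.2, -0.0]
opening: 0.0248
[ 0.55158019 -0.1171495   0.11999317]
[ 0.001  -0.0681  0.0739] [-0.0549  0.0078  0.1549] deg 9.4
```

View pics/w4.png

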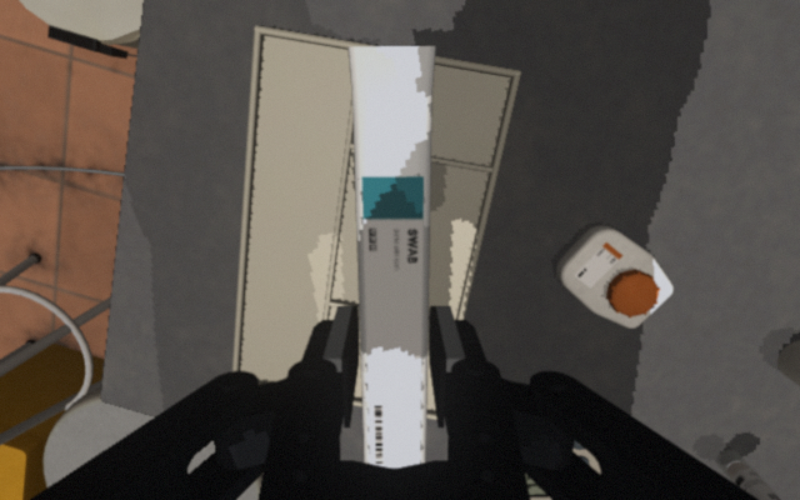

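```bash
python3 - <<'E'
from h import *
p,r=pose()
im,d,c=shot("wrist")
P=plane(c,np.array([[257,28],[520,71],[235,372]])/1.25,.008);print(P.round(4), np.linalg.norm(P[0]-P[1]), np.degrees(np.arctan2(*(P[0]-P[1])[[0,1]])), np.degrees(np.arctan2(*(P[0]-P[2])[[1,0]])))
for a in (-22.4,-22):
  Q=R.from_euler('z',a,degrees=True).apply([[.1115,.0715,0],[.1115,-.0715,0]])+[.5534,-.0855,0];print(Q.round(4))
E
python3 -m inch '[[0.001,-0.03,0,-0.027,0.004,0.08,1],[0.001,-0.06,0,-0.055,0.008,0.155,1],[0.001,-0.068,0.03,-0.055,0.008,0.155,1],[0.001,-0.068,0.06,-0.055,0.008,0.155,1],[0.001,-0.068,0.074,-0.055,0.008,0.155,1],[0.001,-0.068,0.074,-0.055,0.008,0.155,1],[0.001,-0.068,0.074,-0.055,0.008,0.155,1]]'
python3 -c "
from h import *
goal(.5692,-.0471,.05,-22.4)"
```

```text
[[ 0.6817 -0.0677  0.008 ]
 [ 0.6282 -0.197   0.008 ]
 [ 0.487   0.0139  0.008 ]] 0.13993554160781607 22.477015015130924 -22.72219552180043
[[ 0.6837 -0.0619  0.    ]
 [ 0.6292 -0.1941  0.    ]]
[[ 0.6836 -0.061   0.    ]
 [ 0.63   -0.1936  0.    ]]
time: 7.58
ee_pos: [0.528, -0.1712, 0.0632]
tcp_rot: [-178.2, 0.1, -18.8]
wrist_force: [-0.3, -0.6, 0.8]
opening: 0.0248
[-0.001  -0.1303  0.0173] [-0.0309  0.0024  0.0625] deg 4.0
```

```bash
python3 -c "
from h import *
o=telemetry.get_obs();print(o)"
```

```text
{'time': 7.5833, 'q': array([-18.87331572,   5.8271982 ,  -7.61878663,  76.64025582,
         1.77356668, 179.94352716]), 'qd': array([ 0.30127246,  0.44886313, -6.99205049, -8.21573884,  0.0686901 ,
        0.02005524]), 'joint_efforts': array([-3.87370856e-01, -5.32125878e+01,  4.70124578e+01,  1.80222541e-01,
        4.90037142e-02,  2.33370465e-04]), 'ee_pos': array([ 0.52799532, -0.1711767 ,  0.06324087]), 'tcp_rot': array([-1.78226349e+02,  8.44928047e-02, -1.88168699e+01]), 'wrist_force': array([-0.33276427, -0.55350678,  0.81682669]), 'torque': array([0.01850439, 0.018386  , 0.00503528]), 'opening': 0.02477294630878694}
```

```bash
python3 -m inch '[[0,0,-0.02,0,0,0,1],[0,-0.02,-0.04,0,0,-0.1,1],[0,-0.03,-0.055,-0.03,0,-0.22,1],[0,-0.04,-0.06,-0.03,0,-0.34,1],[0,-0.05,-0.06,-0.03,0,-0.46,1],[0,-0.06,-0.06,-0.03,0,-0.58,1],[0,-0.07,-0.06,-0.03,0,-0.7,1],[0,-0.08,-0.06,-0.03,0,-0.82,1],[0,-0.09,-0.06,-0.03,0,-0.94,1],[0,-0.1,-0.06,-0.03,0,-1.06,1],[0,-0.11,-0.06,-0.03,0,-1.16,1],[0,-0.11,-0.06,-0.03,0,-1.16,1]]'
python3 -c "
from h import *
goal(.5692,-.0471,.12,130);print(pose()[1].as_euler('xyz',degrees=True))"
```

```text
time: 8.58
ee_pos: [0.5641, -0.0668, 0.1281]
tcp_rot: [179.3, -0.8, 48.1]
wrist_force: [-0.3, 1.2, 0.3]
opening: 0.0246
[ 0.018  -0.0094  0.0083] [ 0.0192 -0.0032 -1.43  ] deg 81.9
[179.34904202  -0.78549406  48.07023918]
```

```bash
python3 -m inch '[[0,0,0,0,0,-0.1,1],[0,0,0,0,0,-0.22,1],[0,0,0,0,0,-0.34,1],[0.01,0,0,0.01,0,-0.46,1],[0.018,-0.009,0.008,0.015,0,-0.58,1],[0.018,-0.009,0.008,0.015,0,-0.7,1],[0.018,-0.009,0.008,0.019,0,-0.82,1],[0.018,-0.009,0.008,0.019,0,-0.94,1],[0.018,-0.009,0.008,0.019,-0.003,-1.06,1],[0.018,-0.009,0.008,0.019,-0.003,-1.18,1],[0.018,-0.009,0.008,0.019,-0.003,-1.30,1],[0.018,-0.009,0.008,0.019,-0.003,-1.42,1]]'
python3 -c "
from h import *
goal(.5692,-.0471,.06,157.6)"
```

```text
time: 9.58
ee_pos: [0.5691, -0.0491, 0.1201]
tcp_rot: [-180.0, -0.0, 129.2]
wrist_force: [-0.2, 0.7, 1.2]
opening: 0.0248
[0.0015 0.0014 0.0601] [-5.000e-04 -3.000e-04 -4.957e-01] deg 28.4
```

```bash
python3 -m inch '[[0,0.002,0.01,0,0,-0.12,1],[0,0.002,0.02,0,0,-0.24,1],[0,0.002,0.03,0,0,-0.36,1],[0,0.002,0.04,0,0,-0.44,1],[0,0.002,0.05,0,0,-0.496,1],[0,0.002,0.06,0,0,-0.496,1],[0,0.002,0.06,0,0,-0.496,1],[0,0.002,0.06,0,0,-0.496,1]]'
python3 - <<'E'
from h import *
im,d,c=shot("wrist"); save("w5.png",im,1.25);np.savez("w5.npz",im=im,d=d,K=c[0],k=c[1],M=c[2])
goal(.5688,-.0487,.01,157.6)
E
```

```text
time: 10.25
ee_pos: [0.5703, -0.0476, 0.0596]
tcp_rot: [-180.0, -0.1, 157.3]
wrist_force: [1.0, -0.1, 0.5]
opening: 0.0245
[ 0.0012 -0.0018  0.0502] [-0.0002 -0.0006 -0.0043] deg 0.3
```

View pics/w5.png

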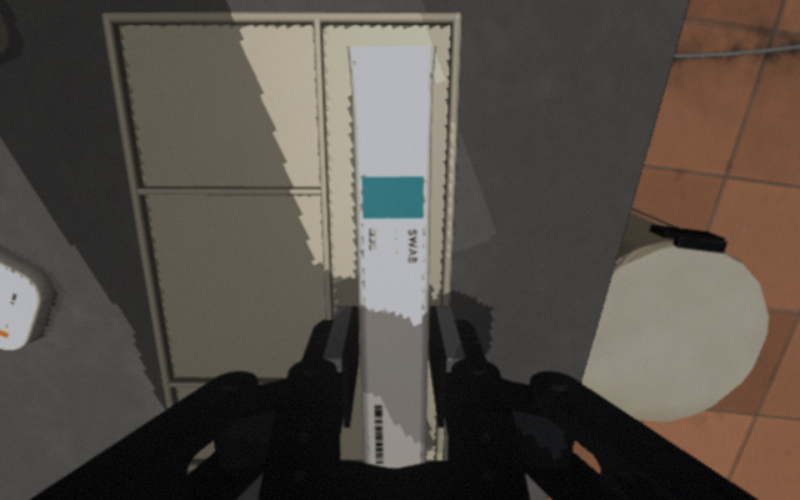

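Run:
```python
from h import *
f=np.load("w5.npz");c=(f["K"],float(f["k"]),f["M"])
uv=np.array([[104,14],[461,14],[133,190],[166,382],[318,20],[324,189]])/1.25
T=np.array([[-.1115,-.0715],[-.1115,.0715],[-.0398,-.0695],[.058,-.0695],[-.1095,.0142],[-.0398,.0142]])
P=plane(c,uv,.008)[:,:2]
a=T-T.mean(0);b=P-P.mean(0)
th=np.arctan2((a[:,0]*b[:,1]-a[:,1]*b[:,0]).sum(),(a*b).sum())
Rm=np.array([[np.cos(th),-np.sin(th)],[np.sin(th),np.cos(th)]])
t=P.mean(0)-Rm@T.mean(0);print(np.degrees(th),t,(P-T@Rm.T-t).round(4))
print((Rm@[0,.0415]+t),(Rm@[0.002,-.0275]+t),(Rm@[-.0745,-.0275]+t),(Rm@[.0835,-.0275]+t))
```

```text
-23.131246928531432 [ 0.55354191 -0.08862073] [[ 0.0017  0.0006]
 [ 0.0001 -0.0014]
 [-0.0005 -0.0001]
 [-0.001   0.0011]
 [ 0.0011 -0.0006]
 [-0.0014  0.0004]]
[ 0.56984471 -0.05045703] [ 0.54457806 -0.11469561] [ 0.47422809 -0.08464345] [ 0.61952606 -0.14671197]
```

```bash
python3 -m inch '[[0,-0.002,0.015,0,0,0,1],[0,-0.002,0.03,0,0,0,1],[0,-0.002,0.04,0,0,0,1],[0,-0.002,0.046,0,0,0,1],[0,-0.002,0.049,0,0,0,1],[0,-0.002,0.049,0,0,0,1],[0,-0.002,0.049,0,0,0,1]]'
python3 -c "
from h import *
goal(.5697,-.0497,.0105,157.0)"
```

```text
time: 10.88
ee_pos: [0.5701, -0.0492, 0.0114]
tcp_rot: [-180.0, -0.0, 157.5]
wrist_force: [0.3, -0.2, -0.2]
opening: 0.0248
[ 0.0002 -0.0007  0.0009] [-0.     -0.0001  0.0088] deg 0.5
```

Release gently, rise, and then look toward the cartridge.

```bash
python3 -m inch '[[0,0,0.001,0,0,0,1],[0,0,0.001,0,0,0,0.75],[0,0,0.001,0,0,0,0.6],[0,0,0.001,0,0,0,0.55],[0,0,0.001,0,0,0,0.55],[0,0,-0.03,0,0,0,0.5],[0,0,-0.06,0,0,0,0.4],[0,0,-0.1,0,0,0,0.2],[0,0,-0.13,0,0,0,0],[0,0,-0.17,0,0,0,0],[0,0,-0.17,0,0,0,0]]'
python3 - <<'E'
from h import *
im,d,c=shot("wrist"); im2,_,_=shot("top"); save("w6.png",im,1.25)
goal(.5,-.24,.2,137)
goal(.5,-.24,.2,47)
E
```

```text
time: 11.8
ee_pos: [0.5721, -0.0494, 0.1891]
tcp_rot: [179.8, 0.5, 157.5]
wrist_force: [0.9, -0.0, 1.2]
opening: 0.0855
[-0.0075 -0.2033 -0.0174] [0.0013 0.0026 0.3581] deg 20.5
[-0.0075 -0.2033 -0.0174] [3.2000e-03 1.0000e-03 1.9289e+00] deg 110.5
```

View pics/w6.png

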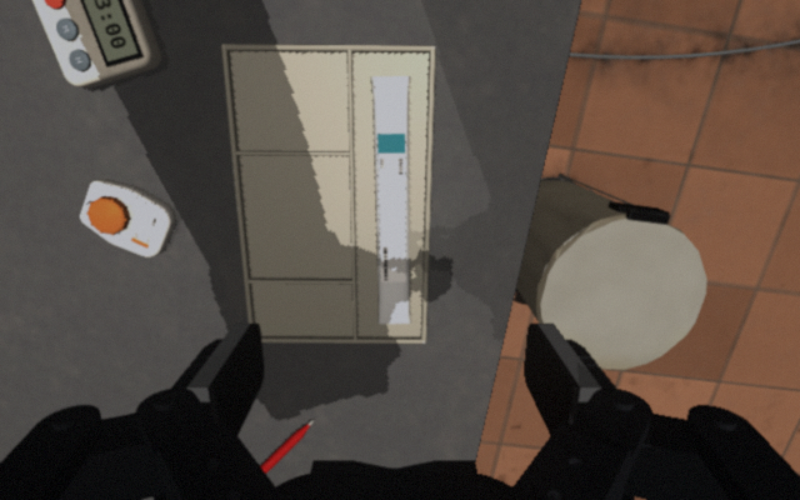

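Run:
```python
from h import *
p,r=pose()
im,d,c=shot("wrist"); f=np.load("top.npz")
def go(im,c,roi):
    x0,y0,x1,y1=roi; s=im[y0:y1,x0:x1].astype(int)
    hsv=cv2.cvtColor(im[y0:y1,x0:x1],cv2.COLOR_RGB2HSV)
    org=(hsv[...,1]>140)&(hsv[...,2]>110)&(s[...,0]>s[...,2]+60)
    g=((s.max(2)>125)|org).astype(np.uint8)
    n,l,st,ce=cv2.connectedComponentsWithStats(g); i=1+st[1:,4].argmax()
    ct=cv2.findContours((l==i).astype(np.uint8),0,2)[0][0]+[x0,y0]
    b=plane(c,cv2.boxPoints(cv2.minAreaRect(ct)),.008)
    n,l,st,ce=cv2.connectedComponentsWithStats(org.astype(np.uint8)); i=1+st[1:,4].argmax()
    cap=plane(c,ce[i]+[x0,y0],.021)[0]
    m=b.mean(0); e=[b[1]-b[0],b[2]-b[1]]; L=max(e,key=np.linalg.norm)
    print("body",m.round(4),[np.linalg.norm(x).round(4) for x in e],"cap",cap.round(4),"long deg",np.degrees(np.arctan2(L[1],L[0])).round(1),"m->cap",np.degrees(np.arctan2(*(cap-m)[[1,0]])).round(1))
go(im,c,(45,130,155,220))
go(f["im"],(f["K"],float(f["k"]),f["M"]),(268,180,316,230))
```

```text
body [ 0.5008 -0.2352  0.008 ] [np.float64(0.0472), np.float64(0.0617)] cap [ 0.4941 -0.2372  0.021 ] long deg 44.1 m->cap -163.3
body [ 0.5004 -0.2331  0.008 ] [np.float64(0.0464), np.float64(0.0636)] cap [ 0.4931 -0.2394  0.021 ] long deg -136.2 m->cap -139.4
```

```bash
python3 -c "
from h import *
goal(.5006,-.2345,.10,224)"
```

```text
[-0.0067 -0.1978  0.0809] [ 0.0000e+00 -1.0000e-04 -1.1603e+00] deg 66.5
```

```bash
python3 -m inch '[[0,-0.02,0,0,0,-0.1,0],[0,-0.04,0,0,0,-0.2,0],[0,-0.07,0.01,0,0,-0.32,0],[-0.002,-0.09,0.02,0,0,-0.44,0],[-0.003,-0.12,0.03,0,0,-0.56,0],[-0.004,-0.14,0.04,0,0,-0.68,0],[-0.005,-0.165,0.05,0,0,-0.8,0],[-0.006,-0.18,0.06,0,0,-0.92,0],[-0.0067,-0.19,0.07,0,0,-1.04,0],[-0.0067,-0.198,0.081,0,0,-1.16,0],[-0.0067,-0.198,0.081,0,0,-1.16,0],[-0.0067,-0.198,0.081,0,0,-1.16,0]]'
python3 - <<'E'
from h import *
im,d,c=shot("wrist"); save("w7.png",im,1.25)
goal(.5006,-.2345,.001,224)
E
```

```text
time: 12.95
ee_pos: [0.4993, -0.2344, 0.0981]
tcp_rot: [179.8, -0.1, -136.3]
wrist_force: [0.2, 0.1, -0.9]
opening: 0.0853
[-0.0004 -0.0009  0.0981] [ 0.0023 -0.001  -0.0049] deg 0.3
```

View pics/w7.png

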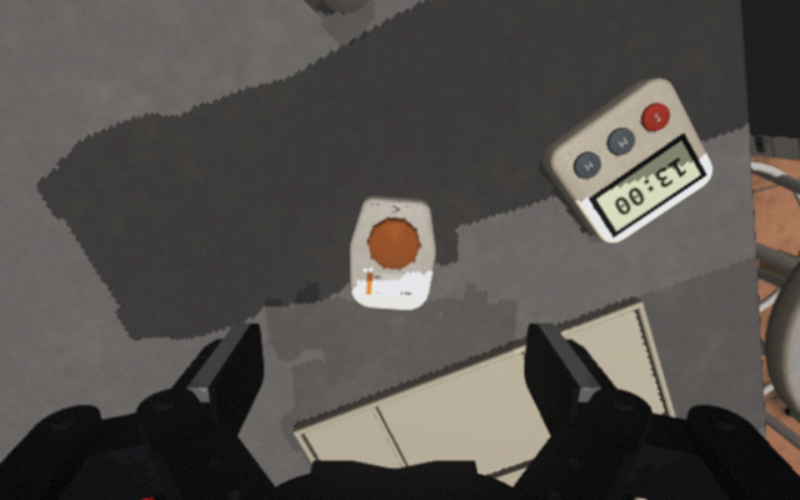

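```bash
python3 -m inch '[[0,-0.001,0.03,0,0,0,0.15],[0,-0.001,0.06,0,0,0,0.15],[0,-0.001,0.08,0,0,0,0.15],[0,-0.001,0.092,0,0,0,0.15],[0,-0.001,0.0965,0,0,0,0.15],[0,-0.001,0.0965,0,0,0,0.3],[0,-0.001,0.0965,0,0,0,0.5],[0,-0.001,0.0965,0,0,0,0.8],[0,-0.001,0.0965,0,0,0,1],[0,-0.001,0.0965,0,0,0,1]]' 30
python3 -m inch '[[0,0,-0.03,0,0,0,1],[0,0,-0.06,0,0,0,1],[0,0,-0.06,0,0,0,1]]'
python3 - <<'E'
from h import *
goal(.5468,-.1149,.06,247)
E
```

```text
time: 13.83
ee_pos: [0.5021, -0.2358, 0.0052]
tcp_rot: [-179.9, 0.0, -136.0]
wrist_force: [0.7, 0.5, 7.2]
opening: 0.0435
time: 14.08
ee_pos: [0.5035, -0.2366, 0.0699]
tcp_rot: [-179.6, 0.1, -136.0]
wrist_force: [0.5, 0.2, 0.7]
opening: 0.0435
[-0.1156  0.0576  0.0097] [-0.0076  0.001  -0.402 ] deg 23.0
```

Run:
```python
from h import *
im,d,c=shot("wrist"); a=im[130:400,170:470]; im2,d2,c2=shot("scene"); uv=proj(c2,[pose()[0]])[0].astype(int); print(uv)
b=cv2.resize(im2[max(0,uv[1]-60):uv[1]+30,uv[0]-50:uv[0]+50],(300,270)); save("a8.png",np.hstack([a,b]),1.3)
```

```text
[286 187]
```

View pics/a8.png

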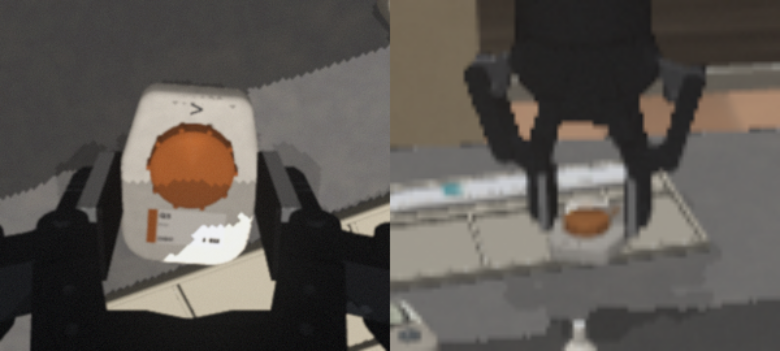

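```bash
python3 - <<'E'
from h import *
p,r=pose(); im,d,c=shot("wrist"); P=cloud(c,d); T=(P-p)@r.as_matrix()
s=im.astype(int)
org=(s[...,0]>s[...,2]+60); w=(s.min(2)>110)&(abs(T[...,0])<.05)&(abs(T[...,1])<.021)&(abs(T[...,2])<.03)
print("cap centre tool",np.median(T[org&(abs(T[...,2])<.03)],0).round(4))
Q=T[w]; 
for _ in range(3):
    A=np.c_[Q[:,:2],np.ones(len(Q))]; k=np.linalg.lstsq(A,Q[:,2],rcond=None)[0]; e=A@k-Q[:,2]; Q=Q[abs(e)<2*e.std()+1e-4]
print("plane",k.round(4),len(Q),e.std(),"x,y range",np.percentile(T[w][:,:2],[1,99],axis=0).round(4).tolist())
E
python3 -m inch '[[-0.03,0.015,0,0,0,-0.1,1],[-0.06,0.03,0,0,0,-0.2,1],[-0.09,0.045,0,0,0,-0.3,1],[-0.1156,0.0576,0,-0.007,0,-0.4,1],[-0.1156,0.0576,0.01,-0.007,0,-0.4,1],[-0.1156,0.0576,0.01,-0.007,0,-0.4,1],[-0.1156,0.0576,0.01,-0.007,0,-0.4,1]]'
python3 - <<'E'
from h import *
goal(.5468,-.1149,.012,247)
E
```

```text
cap centre tool [ 0.0092  0.0006 -0.0151]
plane [ 0.0032  0.0018 -0.0066] 7771 0.0005355413077814584 x,y range [[-0.0302, -0.0205], [0.0299, 0.0206]]
time: 14.82
ee_pos: [0.5431, -0.1137, 0.0518]
tcp_rot: [179.4, 0.0, -113.1]
wrist_force: [0.3, -0.2, -0.0]
opening: 0.0435
[-0.0003 -0.0043  0.0398] [ 0.0103  0.0003 -0.0026] deg 0.6
```

```bash
python3 -m inch '[[0,-0.004,0.015,0.01,0,0,1],[0,-0.004,0.03,0.01,0,0,1],[0,-0.004,0.038,0.01,0,0,1],[0,-0.004,0.0425,0.01,0,0,1],[0,-0.004,0.0425,0.01,0,0,1],[0,-0.004,0.0425,0.01,0,0,1]]'
python3 - <<'E'
from h import *
goal(.5468,-.1149,.0088,247)
E
```

```text
time: 15.32
ee_pos: [0.5475, -0.1156, 0.0111]
tcp_rot: [-179.9, 0.1, -113.2]
wrist_force: [0.9, -0.5, 0.1]
opening: 0.0436
[-0.0003  0.0009  0.0023] [-0.0024  0.0011 -0.0027] deg 0.2
```

```bash
python3 -m inch '[[0,0,0.002,0,0,0,1],[0,0,0.002,0,0,0,0.7],[0,0,0.002,0,0,0,0.45],[0,0,0.002,0,0,0,0.38],[0,0,-0.001,0,0,0,0.38],[0,0,-0.02,0,0,0,0.38],[0,0,-0.05,0,0,0,0.3],[0,0,-0.09,0,0,0,0],[0,0,-0.13,0,0,0,0],[0,0,-0.15,0,0,0,0],[0,0,-0.15,0,0,0,0]]'
python3 - <<'E'
from h import *
f=np.load("w1.npz");c=(f["K"],float(f["k"]),f["M"]);g=np.load("top.npz");t=(g["K"],float(g["k"]),g["M"])
def two(a,b):
    o1,d1=ray(c,a);o2,d2=ray(t,b);A=np.c_[d1[0],-d2[0]];s=np.linalg.lstsq(A,o2-o1,rcond=None)[0]
    p,q=o1+d1[0]*s[0],o2+d2[0]*s[1];return p.round(4),q.round(4)
print("bottle",plane(c,[[144,173]],.084).round(4),plane(t,[[348.9,244.8]],.084).round(4),two([144,173],[348.9,244.8]))
print("tube",plane(c,[[60,170]],.066).round(4),plane(t,[[325.6,284.4]],.066).round(4),two([60,170],[325.6,284.4]))
im,d,cc=shot("wrist"); save("w9.png",im,1.25)
P=cloud(t,g["d"])
for (u,v) in((349,245),(326,284)): print(P[v-3:v+4,u-3:u+4].reshape(-1,3).max(0).round(4),np.median(P[v-2:v+3,u-2:u+3].reshape(-1,3),0).round(4))
E
```

```text
time: 16.23
ee_pos: [0.5492, -0.1155, 0.1672]
tcp_rot: [-179.4, 0.2, -113.1]
wrist_force: [0.7, 0.5, 0.5]
opening: 0.0854
bottle [[ 0.42   -0.3426  0.084 ]] [[ 0.4179 -0.3412  0.084 ]] (array([ 0.4177, -0.3422,  0.0798]), array([ 0.4179, -0.3414,  0.0797]))
tube [[ 0.3506 -0.2981  0.066 ]] [[ 0.3467 -0.2979  0.066 ]] (array([ 0.3465, -0.2969,  0.0605]), array([ 0.3462, -0.2978,  0.0605]))
[ 0.423  -0.3364  0.0859] [ 0.4175 -0.3415  0.0748]
[ 0.353  -0.293   0.0697] [ 0.3474 -0.2986  0.0657]
```

View pics/w9.png

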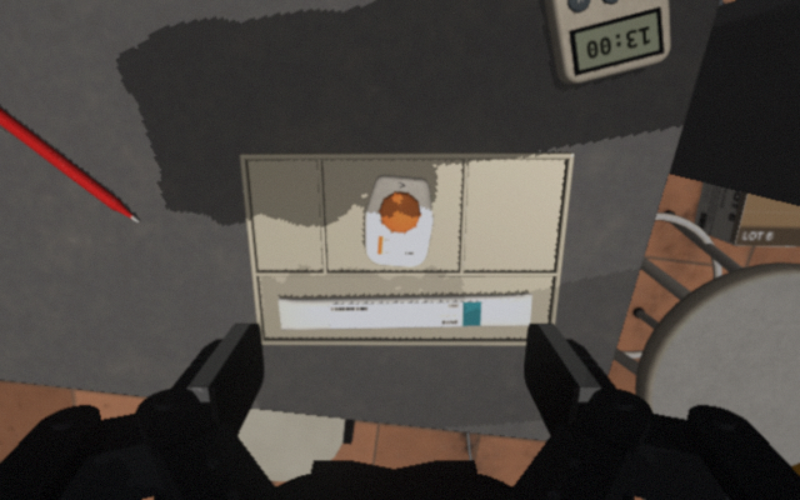

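```bash
python3 -c "
from h import *
goal(.418,-.342,.14,188)"
```

```text
[0.2598 0.0313 0.0234] [-0.006   0.006   1.0281] deg 58.9
```

```bash
python3 -m inch '[[0.03,0.004,0,0,0,0.1,0],[0.06,0.008,0,0,0,0.2,0],[0.09,0.011,0,0,0,0.32,0],[0.12,0.015,0,0,0,0.44,0.1],[0.15,0.02,0,0,0,0.56,0.2],[0.18,0.022,0.01,0,0,0.68,0.3],[0.21,0.025,0.02,0,0,0.8,0.35],[0.235,0.029,0.023,0,0,0.9,0.35],[0.25,0.031,0.023,0,0,1.0,0.35],[0.26,0.031,0.023,-0.006,0.006,1.028,0.35],[0.26,0.031,0.023,-0.006,0.006,1.028,0.35],[0.26,0.031,0.023,-0.006,0.006,1.028,0.35]]'
python3 - <<'E'
from h import *
im,d,c=shot("wrist"); save("w10.png",im,1.25)
print(proj(c,[[.418,-.342,.084],[.347,-.298,.066]])*1.25)
goal(.418,-.342,.024,188)
E
```

```text
time: 17.28
ee_pos: [0.4168, -0.3419, 0.1369]
tcp_rot: [179.8, -0.3, -171.9]
wrist_force: [0.5, -0.6, -0.3]
opening: 0.0552
[[391.9942512  277.94997542]
 [507.48620359 134.63100047]]
[-0.0014 -0.0009  0.1131] [ 0.0025 -0.0053  0.003 ] deg 0.4
```

View pics/w10.png

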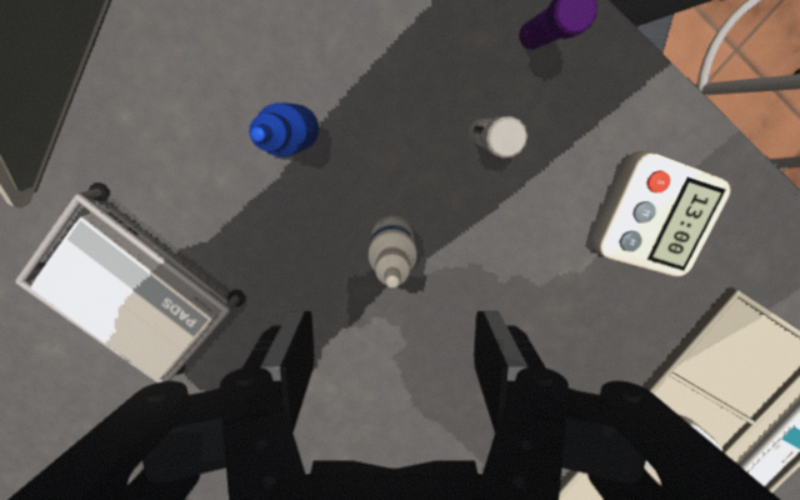

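```bash
python3 -m inch '[[-0.001,-0.001,0.03,0,-0.005,0,0.35],[-0.001,-0.001,0.06,0,-0.005,0,0.35],[-0.001,-0.001,0.09,0,-0.005,0,0.35],[-0.001,-0.001,0.108,0,-0.005,0,0.35],[-0.001,-0.001,0.113,0,-0.005,0,0.35],[-0.001,-0.001,0.113,0,-0.005,0,0.6],[-0.001,-0.001,0.113,0,-0.005,0,0.8],[-0.001,-0.001,0.113,0,-0.005,0,1],[-0.001,-0.001,0.113,0,-0.005,0,1],[-0.001,-0.001,0.113,0,-0.005,0,1]]' 30
python3 -m inch '[[0,0,-0.02,0,0,0,1],[0,0,-0.05,0,0,0,1],[0,0,-0.08,0,0,0,1],[0,0,-0.1,0,0,0,1],[0,0,-0.1,0,0,0,1]]'
python3 -c "
from h import *
goal(.4745,-.0835,.13,188)"
```

```text
time: 18.17
ee_pos: [0.4181, -0.3433, 0.0261]
tcp_rot: [180.0, 0.1, -172.0]
wrist_force: [1.0, 0.3, 5.1]
opening: 0.026
time: 18.58
ee_pos: [0.4189, -0.3444, 0.13]
tcp_rot: [-179.8, 0.3, -172.0]
wrist_force: [0.3, -0.7, 0.5]
opening: 0.0263
[-0.0914  0.2506 -0.0005] [-0.0038  0.005  -0.    ] deg 0.4
```

```bash
python3 -m inch '[[-0.01,0.025,0,0,0,0,1],[-0.02,0.055,0,0,0,0,1],[-0.03,0.085,0,0,0,0,1],[-0.045,0.12,0,0,0,0,1],[-0.06,0.155,0,0,0,0,1],[-0.07,0.19,0,0,0,0,1],[-0.08,0.22,0,0,0,0,1],[-0.088,0.24,0,0,0,0,1],[-0.0914,0.2506,0,-0.004,0.005,0,1],[-0.0914,0.2506,0,-0.004,0.005,0,1],[-0.0914,0.2506,0,-0.004,0.005,0,1]]'
python3 -c "
from h import *
goal(.4745,-.0835,.03,188)"
```

```text
time: 19.5
ee_pos: [0.4729, -0.0823, 0.1247]
tcp_rot: [179.7, -0.3, -171.9]
wrist_force: [0.1, 0.7, 0.1]
opening: 0.0262
[-0.002  -0.002   0.0947] [ 0.0057 -0.0056  0.001 ] deg 0.5
```

```bash
python3 -m inch '[[0,0,0.03,0,0,0,1],[-0.001,-0.002,0.06,0,0,0,1],[-0.002,-0.002,0.08,0,0,0,1],[-0.002,-0.002,0.088,0.003,-0.003,0,1],[-0.002,-0.002,0.091,0.003,-0.003,0,1],[-0.002,-0.002,0.093,0.003,-0.003,0,1],[-0.002,-0.002,0.093,0.003,-0.003,0,1],[-0.002,-0.002,0.093,0.003,-0.003,0,1]]'
python3 -c "
from h import *
goal(.4745,-.0835,.0296,188)"
```

```text
time: 20.17
ee_pos: [0.4754, -0.0837, 0.0332]
tcp_rot: [179.9, -0.0, -172.0]
wrist_force: [0.6, -0.5, -0.5]
opening: 0.0261
[0.0008 0.0003 0.0036] [ 0.0022 -0.0003 -0.0004] deg 0.1
```

```bash
python3 -m inch '[[0,0,0.0015,0,0,0,1],[0,0,0.0035,0,0,0,1],[0,0,0.004,0,0,0,1],[0,0,0.004,0,0,0,0.75],[0,0,0.004,0,0,0,0.6],[0,0,0.004,0,0,0,0.5],[0,0,0.004,0,0,0,0.45],[0,0,-0.02,0,0,0,0.45],[0,0,-0.05,0,0,0,0.45],[0,0,-0.09,0,0,0,0.45],[0,0,-0.12,0,0,0,0.45],[0,0,-0.12,0,0,0,0.45]]'
python3 - <<'E'
from h import *
im,d,c=shot("wrist"); save("w11.png",im,1.25)
goal(.347,-.298,.12,188)
E
```

```text
time: 21.17
ee_pos: [0.4771, -0.084, 0.1582]
tcp_rot: [180.0, 0.3, -172.0]
wrist_force: [0.5, 0.1, -0.2]
opening: 0.0469
[ 0.1582 -0.194   0.0345] [0.0012 0.0032 0.0001] deg 0.2
```

View pics/w11.png

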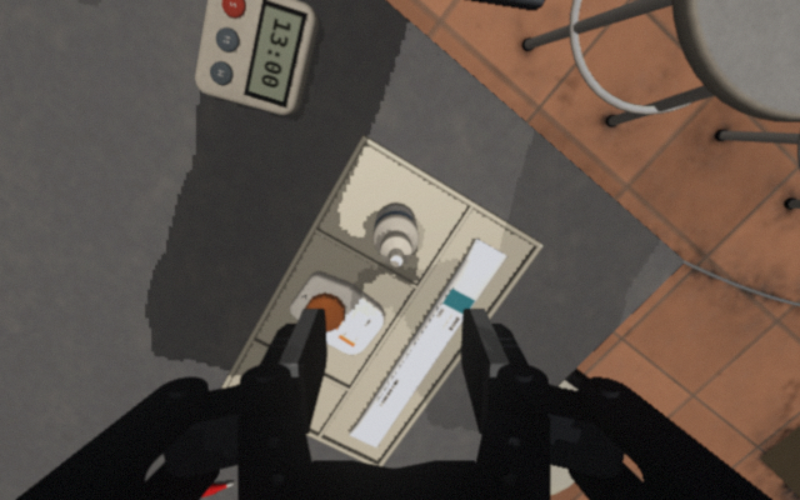

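Bottle stands upright in its compartment. On to the tube.

```bash
python3 -m inch '[[0.02,-0.025,0,0,0,0,0.45],[0.04,-0.05,0,0,0,0,0.45],[0.06,-0.075,0,0,0,0,0.45],[0.08,-0.1,0,0,0,0,0.45],[0.1,-0.125,0,0,0,0,0.45],[0.12,-0.15,0,0,0,0,0.45],[0.14,-0.175,0.01,0,0,0,0.45],[0.158,-0.194,0.03,0,0,0,0.45],[0.158,-0.194,0.03,0,0.003,0,0.45],[0.158,-0.194,0.03,0,0.003,0,0.45],[0.158,-0.194,0.03,0,0.003,0,0.45]]'
python3 - <<'E'
from h import *
p,r=pose();im,d,c=shot("wrist")
P=cloud(c,d); T=(P-p)@r.as_matrix()
m=(abs(P[...,2]-.066)<.006)&(abs(T[...,0])<.05)&(abs(T[...,1])<.022)
print("cap top",m.sum(),P[m].mean(0).round(4)); 
goal(.347,-.298,.015,188); goal(*P[m].mean(0)[:2],.015,188)
E
```

```text
time: 22.13
ee_pos: [0.3454, -0.2973, 0.1213]
tcp_rot: [179.8, -0.3, -172.0]
wrist_force: [-0.1, 0.3, -0.0]
opening: 0.047
cap top 930 [ 0.34   -0.2961  0.0655]
[-0.0016 -0.0013  0.1068] [ 0.003  -0.005   0.0006] deg 0.3
[0.0051 0.0015 0.1068] [ 0.003  -0.005   0.0006] deg 0.3
```

```bash
python3 -m inch '[[0,0,0.03,0,-0.005,0,0.45],[0,0,0.06,0,-0.005,0,0.45],[0,0,0.09,0,-0.005,0,0.45],[0,0,0.102,0,-0.005,0,0.45],[0,0,0.106,0,-0.005,0,0.45],[0,0,0.106,0,-0.005,0,0.6],[0,0,0.106,0,-0.005,0,0.75],[0,0,0.106,0,-0.005,0,0.9],[0,0,0.106,0,-0.005,0,1],[0,0,0.106,0,-0.005,0,1],[0,0,0.106,0,-0.005,0,1],[0,0,0.106,0,-0.005,0,1]]' 25
python3 -m inch '[[0,0,-0.02,0,0,0,1],[0,0,-0.05,0,0,0,1],[0,0,-0.09,0,0,0,1],[0,0,-0.125,0,0,0,1],[0,0,-0.125,0,0,0,1]]'
python3 -c "
from h import *
goal(.6185,-.1455,.14,188)"
```

```text
time: 23.18
ee_pos: [0.3458, -0.2982, 0.0173]
tcp_rot: [180.0, 0.1, -172.0]
wrist_force: [1.4, 0.4, 6.4]
opening: 0.0173
time: 23.6
ee_pos: [0.3469, -0.2996, 0.1483]
tcp_rot: [-179.7, 0.4, -172.0]
wrist_force: [0.4, 0.1, 0.4]
opening: 0.0172
[-0.2904  0.1149  0.0096] [-0.0048  0.0065 -0.0002] deg 0.5
```

```bash
python3 -m inch '[[-0.025,0.01,0,0,0,0,1],[-0.055,0.022,0,0,0,0,1],[-0.085,0.034,0,0,0,0,1],[-0.115,0.046,0,0,0,0,1],[-0.145,0.058,0,0,0,0,1],[-0.175,0.07,0,0,0,0,1],[-0.205,0.082,0,0,0,0,1],[-0.235,0.093,0,0,0,0,1],[-0.265,0.105,0,-0.003,0.003,0,1],[-0.29,0.115,0.01,-0.003,0.005,0,1],[-0.29,0.115,0.01,-0.003,0.005,0,1],[-0.29,0.115,0.01,-0.003,0.005,0,1]]'
python3 -c "
from h import *
goal(.6185,-.1455,.0207,188)"
```

```text
time: 24.6
ee_pos: [0.6165, -0.1427, 0.1299]
tcp_rot: [179.6, -0.4, -171.9]
wrist_force: [-0.8, -0.1, -0.3]
opening: 0.017
[-0.0023 -0.0038  0.1092] [ 0.0064 -0.0068  0.0017] deg 0.5
```

```bash
python3 -m inch '[[-0.001,-0.002,0.03,0,0,0,1],[-0.001,-0.002,0.06,0,0,0,1],[-0.001,-0.002,0.085,0.002,-0.003,0,1],[-0.001,-0.002,0.095,0.002,-0.003,0,1],[-0.001,-0.002,0.1,0.002,-0.003,0,1],[-0.001,-0.002,0.103,0.002,-0.003,0,1],[-0.001,-0.002,0.103,0.002,-0.003,0,1],[-0.001,-0.002,0.103,0.002,-0.003,0,1]]'
python3 -c "
from h import *
goal(.6185,-.1455,.0205,188)"
```

```text
time: 25.27
ee_pos: [0.6175, -0.1452, 0.0297]
tcp_rot: [179.8, 0.0, -172.0]
wrist_force: [-0.0, 0.2, 0.4]
opening: 0.0175
[-0.001  -0.0005  0.0092] [ 0.0031  0.     -0.0002] deg 0.2
```

```bash
python3 -m inch '[[0,0,0.003,0,0,0,1],[0,0,0.005,0,0,0,1],[0,0,0.007,0,0,0,1],[0,0,0.0085,0,0,0,1],[0,0,0.0085,0,0,0,1],[0,0,0.0085,0,0,0,1]]'
```

```text
time: 25.77
ee_pos: [0.6173, -0.1449, 0.0205]
tcp_rot: [179.8, -0.0, -172.0]
wrist_force: [-0.2, 0.7, 5.7]
opening: 0.0173
```

Contact with the floor (5.7 N). Release, rise, and check everything.

```bash
python3 -m inch '[[0,0,0,0,0,0,0.9],[0,0,0,0,0,0,0.75],[0,0,0,0,0,0,0.65],[0,0,0,0,0,0,0.6],[0,0,0,0,0,0,0.55],[0,0,-0.02,0,0,0,0.5],[0,0,-0.06,0,0,0,0.5],[0,0,-0.1,0,0,0,0.5],[0,0,-0.14,0,0,0,0.5],[0,0,-0.17,0,0,0,0.5],[0.05,0,-0.17,0,0,0,0.5],[0.08,0,-0.17,0,0,0,0.5]]'
python3 -c "
from h import *
goal(.40,-.30,.25,188)"
```

```text
time: 26.77
ee_pos: [0.5397, -0.157, 0.1911]
tcp_rot: [179.9, 0.1, -171.9]
wrist_force: [-1.0, -0.0, -0.7]
opening: 0.0423
[ 0.1584 -0.1218 -0.0593] [0.0024 0.001  0.0013] deg 0.2
```

```bash
python3 -m inch '[[0.04,-0.03,-0.03,0,0,0,0.5],[0.07,-0.07,-0.06,0,0,0,0.5],[0.1,-0.11,-0.06,0,0,0,0.5],[0.13,-0.15,-0.06,0,0,0,0.5],[0.15,-0.19,-0.06,0,0,0,0.5],[0.17,-0.22,-0.06,0,0,0,0.5],[0.18,-0.25,-0.06,0,0,0,0.5],[0.18,-0.28,-0.06,0,0,0,0.5],[0.18,-0.28,-0.06,0,0,0,0.5],[0.18,-0.28,-0.06,0,0,0,0.5]]'
python3 - <<'E'
from h import *
im,d,c=shot("top"); s,ds,cs=shot("scene")
a=cv2.resize(im[100:300,150:450],(600,400)); b=cv2.resize(s[150:330,200:400],(400,360)); b=np.vstack([b,np.zeros((40,400,3),np.uint8)])
save("fin.png",np.hstack([a,b]),.8)
E
```

```text
time: 27.6
ee_pos: [0.3974, -0.4627, 0.2473]
tcp_rot: [179.7, -0.2, -172.2]
wrist_force: [0.6, -0.1, -0.1]
opening: 0.0428
```

View pics/fin.png

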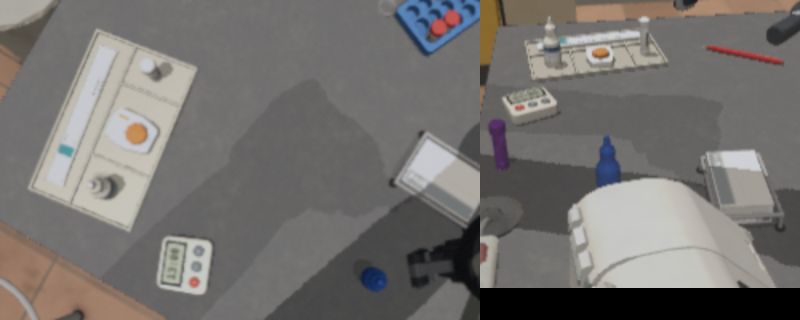

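Run:
```python
from h import *
im,d,c=shot("top"); P=cloud(c,d)
a=np.radians(-22.9); X=P[...,0]-.5535;Y=P[...,1]+.0875
tx=X*np.cos(a)+Y*np.sin(a); ty=-X*np.sin(a)+Y*np.cos(a); s=im.astype(int)
pts=np.c_[tx.ravel(),ty.ravel()]
inn=lambda x0,x1,y0,y1:(tx>x0)&(tx<x1)&(ty>y0)&(ty<y1)&(P[...,2]>-.02)
def rep(n,m):print(n,m.sum(),"mid x,y",((tx[m].min()+tx[m].max())/2).round(4),((ty[m].min()+ty[m].max())/2).round(4),"span",np.ptp(tx[m]).round(4),np.ptp(ty[m]).round(4),"z",np.median(P[...,2][m]).round(4))
bl=s[...,2]-s[...,0]
rep("pouch",inn(-.107,.107,.018,.066)&(bl>-3)&(s.min(2)>120))
rep("cart",inn(-.037,.056,-.066,.011)&(((bl>-3)&(s.min(2)>120))|(s[...,0]-s[...,2]>60)))
for n,x0,x1,z in(("bottle",-.107,-.042,.07),("tube",.06,.107,.055)):
    rep(n,inn(x0,x1,-.068,.03)&(P[...,2]>z)&(P[...,2]<.1))
w=lambda z:None
```

```text
pouch 958 mid x,y 0.0005 0.0421 span 0.1844 0.0283 z 0.0131
cart 559 mid x,y 0.005 -0.0263 span 0.0468 0.0656 z 0.0158
bottle 65 mid x,y -0.0727 -0.026 span 0.0162 0.0166 z 0.0754
tube 96 mid x,y 0.081 -0.0278 span 0.0191 0.0194 z 0.0687
```

All four are centred and seated (pouch top at 13 mm = floor + thickness). Handing in.

```bash
python3 -c "
from workcell import order
print(order.job_done())"
```

```text
the job is handed in; nothing more can be done
None
```

The kit is made up in the tray and the job is handed in, at about 28 s of the 102 s allowed; no verdict is reported.

I drew the pouch out lengthwise from under the carton, regripped it at its middle and laid it in the long compartment. Then I placed the cartridge, bottle and tube in their compartments. I set the cartridge with its length across the tray, which its compartment allows.

Last checks, from top-camera depth, in the tray frame:

| Item | x (mm) | y (mm) | Seating |
|---|---|---|---|
| Pouch | 0.5 | 42 | flat, top at 13 mm (floor plus its thickness) |
| Cartridge | 5 | -26 | inside its compartment; median reading 15.8 mm, between its body top (15 mm) and cap |
| Bottle | -73 | -26 | looks upright |
| Tube | 81 | -28 | looks upright; pressed lightly on the floor before release |

- **Limits:** these x, y positions all lie inside the required ranges. I judged upright and at rest from the pictures and did not measure them.
- **Left alone:** in the last pictures the carton sits in its holder. The timer, pen, blue bottle and purple tube look untouched. I did not measure how far the carton, timer or pen may have shifted.
- **What went wrong:** the first carry of the pouch stopped short because the last joint reached its 180° limit. I turned the wrist the other way and carried on, with nothing touched.
- **Disagreement:** two views of the tray differed by up to 6 mm at one corner. I settled it with a closer wrist-camera fit.

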